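# Queue the control bottles by size for the vortex mixer

### The job

Line up the four black-capped white bottles on the row of dark pads in order of size for mixing: the largest on the pad next to the grey vortex mixer, then one per pad down to the smallest at the far end. Keep the bottles upright and set each down gently in the middle of its pad, without dropping it, and leave the glass beaker standing where it is.

Things in the scene. Friction and masses are not known exactly. Their poses are not given: they have to be found in the camera images.
- bottle_1_center (a point): the smallest of four loose bottles: upright white plastic cylinder with a black screw cap (top 15 mm, 4 mm narrower), 34 mm in diameter, 50 mm tall; the point is its centre, 25 mm above its underside; z is up along its axis
- bottle_2_center (a point): the second smallest of four loose bottles: upright white plastic cylinder with a black screw cap (top 15 mm, 4 mm narrower), 40 mm in diameter, 66 mm tall; the point is its centre, 33 mm above its underside; z is up along its axis
- bottle_3_center (a point): the second largest of four loose bottles: upright white plastic cylinder with a black screw cap (top 15 mm, 4 mm narrower), 46 mm in diameter, 82 mm tall; the point is its centre, 41 mm above its underside; z is up along its axis
- bottle_4_center (a point): the largest of four loose bottles: upright white plastic cylinder with a black screw cap (top 15 mm, 4 mm narrower), 52 mm in diameter, 98 mm tall; the point is its centre, 49 mm above its underside; z is up along its axis
- pad_a_top (a point): dark round pad, 58 mm in diameter, fixed, one end of a row of four (a, b, c, d in order along the row, about 84 mm apart) on a white strip 85 mm wide; the point is the centre of its flat top, 6 mm above the work surface
- pad_b_top (a point): dark round pad, 58 mm in diameter, fixed, second of a row of four (a, b, c, d in order along the row, about 84 mm apart) on a white strip 85 mm wide; the point is the centre of its flat top, 6 mm above the work surface
- pad_c_top (a point): dark round pad, 58 mm in diameter, fixed, third of a row of four (a, b, c, d in order along the row, about 84 mm apart) on a white strip 85 mm wide; the point is the centre of its flat top, 6 mm above the work surface
- pad_d_top (a point): dark round pad, 58 mm in diameter, fixed, other end of a row of four (a, b, c, d in order along the row, about 84 mm apart) on a white strip 85 mm wide; the point is the centre of its flat top, 6 mm above the work surface
- mixer: vortex mixer: squat grey cone-shaped machine, 90 mm across at the foot, 70 mm high, with a black rubber cup on top; fixed, it stands beyond one end of the row, about 100 mm from the centre of the end pad, beside pad_a or beside pad_d (a low white dish, 80 mm across and 22 mm high, stands likewise beyond the other end); origin at the centre of its underside
- beaker_center (a point): small open glass beaker, 40 mm across, 55 mm high, loose, standing among the bottles; the point is its centre, half-way up
There are look-alikes about, which are no part of the job. What is shaped like the part that bears pad_c_top but brown or yellow is not meant.

How it is judged:
By the outcome, as a careful person would: the job done as asked, in the order asked, and still so for the second after the job is handed in, with the robot touching nothing.
It also fails if it takes over 96 s, if anything falls off the work surface, if the arm or the gripper's body presses on something with over 40 N, if the wrist force passes 120 N, or if a joint passes its speed limit or range.

### The arm

A 6-joint arm with a two-finger parallel gripper is mounted at the origin on the work surface. World frame = base frame: x ahead of the robot, y to its left, z up, the work surface at z = 0. Lengths are in mm, angles in rad, forces in N, time in s.
With the tool pointing down it reaches from about 350 to 875 mm from the base axis. Payload 4.2 kg.
Tool frame: the origin (TCP) lies midway between the tips of the shut fingers; the grasp point (between the pads) lies 19 mm behind it; z points along the fingers, y is the direction in which the jaws open and shut (so a half turn about z gives the same grasp; the last joint's range is limited). The gripper opens to 85 mm and grips with 20 to 120 N. Pads are 22 mm wide; open, the fingers measure 114 mm over their backs; the gripper's body (76 mm by 85 mm) begins 54 mm behind the grasp point. The pads swing forward as they close: fully open they stand 13 mm farther back than shut.
Start: joints at [1.453, 0.385, 0.008, 0, -1.194, -0.259], TCP at [229.934, 581.145, 231.312] pointing down, gripper open.
Joint ranges: [-3.14, 3.14], [-1.21, 2.06], [-1.07, 1.41], [-3.16, 2.05], [-2.99, -0.16], [-3.1, 3.1]. Speed limits (rad/s): [2.79, 2.79, 3.14, 3.14, 3.14, 3.14].

### API

Orientations are given as a unit quaternion [x, y, z, w].
In Python, from bench import arm, eyes, nets gives the robot as it stands.
- The arm moves only by the tool jog_arm, never from a script. Its argument "rows" is a list of rows, each a list of 3 entries, a list of its own where there are three numbers: the shift along the tool's x, y, z in cm, then the turn, a rotation vector about the tool's x, y, z in degrees, then the finger opening in cm, from 0 to 8.54. In form: [[[x, y, z], [ax, ay, az], jaw], ...]. A call has 1 to 10 rows; each row shifts and turns the commanded pose from where the row before left it, along the tool's axes as they then stand; what a row does not reach is not made up. A row lasts 1/8 s, in which the tool goes at most 62.5 mm and 10.7 degrees, less where a joint would pass 70% of its speed; a pose out of reach is approached as far as the arm can. A call with a gripper value outside its range is refused whole. The fingers move at their own pace and stop on an object; the grip force is fixed at half the most. Time passes only in rows, so rows that do not move let the fingers close. It gives the time, the measured TCP pose, the force and the opening at its end, in the units of the state.
- arm.read_state(): the state, without advancing time (a new reading comes with each control period).
- eyes.get_image(name): name is "side" or "top" or "wrist"; returns the picture (400x640x3 uint8, red, green, blue); there is no depth.
- eyes.camera_model(name): a dict with "K" (3x3 intrinsics, pixels), "rvec" (rotation vector, rad) and "tvec" (3), from world to camera coordinates, as OpenCV has them. Camera axes: x right, y down, z forward; pixel columns grow to the right and rows downward; lengths in mm; the calibration is good to about 2 mm. A picture is of the moment at which its call begins: read the wrist's pose just before it. camera_model takes no time and is no camera call; for the wrist camera it gives the pose at the moment of the call.
- arm.job_done(): hands the job in, once; it reports no verdict.
Trained networks look in the newest picture that a camera, given by its name, has taken for a name from the list of things; names that differ only in an ending like _2 or _b are one class to them, and where a whole thing is asked for, a point or a joint stands for the part that bears it (a point fixed in the world has none). Each returns a list of dicts, best first, with "conf" (0 to 1); they miss things now and then, are a little off and sometimes report something else, mostly with a low value. They report only what shows in the picture. A call takes as long as a camera call. They do not tell look-alikes from the thing itself.
- nets.boxes_of(camera, name): "position" ([column, row] as shares, 0 to 1, of the picture: columns of its width, rows of its height, amid what is visible of it).
The state is a dict: "clock": time; "joints": joint angles; "joint_vel": joint speeds; "joint_efforts": joint torques, N m; "position": TCP position; "ee_rot": TCP orientation; "contact_force": force on the tool from outside, world axes, zero at the start; "wrist_torque": the same for the moment, N m; "gripper_width": finger opening in mm.
Only numpy, scipy, OpenCV 4.12 (cv2) and the standard library are available. Lean on these libraries where they do the work, as an engineer would, in place of code of your own. Each camera call takes 0.05 s, during which the arm holds its last target.

## Working session

There is one attempt and no reset: what is moved stays moved. The work goes in short steps, Python scripts to look and compute and a tool call to move; the robot and the scene stay as the last step left them, time stands still between calls to the robot, and variables do not carry over. Pictures are saved under pics/ and viewed, and the job is handed in when it is done.

Besides the shell and the picture viewer there is one more tool, called as name(argument=value, ...) on one line, values as JSON. jog_arm: Moves the arm, as the interface text tells. Its arguments: {"type":"object","properties":{"rows":{"type":"array","items":{"type":"array"}}},"required":["rows"]}

```bash
ls; mkdir -p pics
python3 - <<'E'
from bench import arm, eyes, nets
import cv2
for n in ("top","side"):
    im=eyes.get_image(n); cv2.imwrite(f"pics/{n}0.png",im[:,:,::-1])
    m=eyes.camera_model(n); print(n,m)
    for k in ("bottle_1_center","pad_a_top","mixer","beaker_center"):
        print(k,[(round(d["position"][0]*640),round(d["position"][1]*400),round(d["conf"],2)) for d in nets.boxes_of(n,k)])
print(arm.read_state())
E
```

```text
pics
top {'K': array([[382.33246114,   0.        , 315.80755897],
       [  0.        , 382.33246114, 204.22270521],
       [  0.        ,   0.        ,   1.        ]]), 'rvec': array([ 2.13279042, -2.1396759 ,  0.24897383]), 'tvec': array([-12.59586384, 595.20187085, 726.1174669 ])}
bottle_1_center [(451, 257, 0.77), (250, 265, 0.74)]
pad_a_top []
mixer [(400, 187, 0.75)]
beaker_center [(306, 280, 0.77), (314, 187, 0.46)]
side {'K': array([[367.06283701,   0.        , 320.65188341],
       [  0.        , 367.06283701, 199.06946608],
       [  0.        ,   0.        ,   1.        ]]), 'rvec': array([ 0.85813273, -2.5970211 ,  0.98931091]), 'tvec': array([467.84540217, 300.30149437, 676.94849723])}
bottle_1_center [(419, 161, 0.68)]
pad_a_top [(261, 239, 0.83)]
mixer [(348, 157, 0.74)]
beaker_center [(367, 235, 0.67)]
{'clock': 0.5, 'joints': array([ 1.45260936e+00,  3.84706673e-01,  7.80160786e-03, -3.90922637e-05,
       -1.19400974e+00, -2.58641012e-01]), 'joint_vel': array([-4.24217821e-05,  7.59788664e-04,  9.15849979e-04,  9.11161743e-04,
       -1.10614781e-05,  3.06165177e-04]), 'joint_efforts': array([ 1.24430488e-05, -3.91689134e+01,  1.88446444e+01,  4.18707088e+00,
       -7.10687709e-04,  4.01927025e-08]), 'position': array([229.9116646 , 581.09966558, 231.26364876]), 'ee_rot': array([ 9.82301183e-01, -1.87308254e-01, -1.39730723e-05,  6.03675432e-05]), 'contact_force': array([ 0.81259483, -0.12594902,  0.80562292]), 'wrist_torque': array([ 0.02990917, -0.00399343, -0.0154918 ]), 'gripper_width': 85.51936767729362}
```

View pics/top0.png

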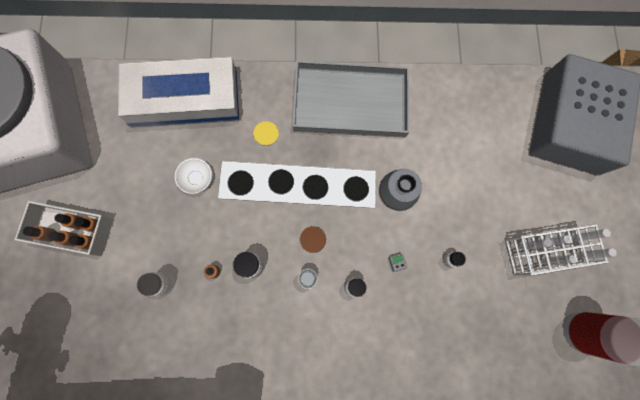

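View pics/side0.png

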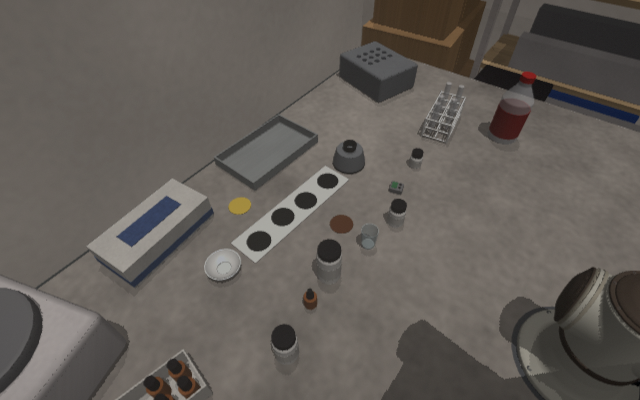

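Candidates (top view): black caps at (150,284), (246,265), (356,287), (456,259). Pads are at (241,182), (281,181), (316,187) and (356,188). The yellow (265,133) and brown (313,239) discs are look-alikes. The mixer is at (400,188), at the right end. I'll check in enlarged crops.

```bash
cat > h.py <<'E'
import numpy as np, cv2
from bench import arm, eyes, nets
def ray(n,uv,z,m=None):
    m=m or eyes.camera_model(n)
    R=cv2.Rodrigues(np.array(m["rvec"]))[0]; t=np.array(m["tvec"]).ravel()
    d=R.T@np.linalg.inv(m["K"])@np.array([uv[0],uv[1],1.]); c=-R.T@t
    return c+d*(z-c[2])/d[2]
def proj(n,p,m=None):
    m=m or eyes.camera_model(n)
    return cv2.projectPoints(np.array([p],float),m["rvec"],m["tvec"],m["K"],None)[0].ravel()
def dark(im,uv,r,th=60):
    u,v=map(int,uv); g=im.max(2)
    mk=np.zeros(g.shape,np.uint8); mk[v-r:v+r,u-r:u+r]=g[v-r:v+r,u-r:u+r]<th
    n,l,s,c=cv2.connectedComponentsWithStats(mk)
    i=1+np.argmax(s[1:,4]); return c[i],s[i]
E
python3 - <<'E'
from h import *
t=cv2.imread("pics/top0.png"); s=cv2.imread("pics/side0.png")
a=cv2.resize(t[235:310,120:480],None,fx=2.2,fy=2.2,interpolation=cv2.INTER_CUBIC)
b=cv2.resize(t[150:215,170:430],None,fx=3,fy=3,interpolation=cv2.INTER_CUBIC)
w=max(a.shape[1],b.shape[1]); P=lambda i:cv2.copyMakeBorder(i,0,4,0,w-i.shape[1],0)
cv2.imwrite("pics/c1.png",np.vstack([P(a),P(b)]))
cv2.imwrite("pics/c2.png",cv2.resize(s[140:370,220:450],None,fx=2.5,fy=2.5,interpolation=cv2.INTER_CUBIC))
for uv in [(241,182),(281,181),(316,187),(356,188)]:
    c,st=dark(t,uv,17); print("pad",c,st,ray("top",c,6).round(1))
for uv,h in [((150,284),98),((246,265),98),((356,287),66),((456,259),50)]:
    c,st=dark(t,uv,17,75); print("bot",c,st,ray("top",c,h).round(1))
E
```

```text
pad [240.27171492 182.44766147] [228 171  25  24 449] [654.2 149.3   6. ]
pad [280.64705882 181.23529412] [269 170  24  24 442] [657.2  60.8   6. ]
pad [315.08181818 186.65      ] [303 175  25  24 440] [645.  -15.2   6. ]
pad [355.69302326 188.23488372] [344 177  24  23 430] [ 641.6 -105.3    6. ]
bot [148.90979381 283.7628866 ] [138 274  23  21 388] [438.1 295.3  98. ]
bot [245.6693712  264.00608519] [234 252  25  25 493] [473.1 119.4  98. ]
bot [356.70564516 286.93548387] [348 279  18  17 248] [428.8 -93.1  66. ]
bot [457.01156069 258.38728324] [450 252  15  14 173] [ 484.  -303.1   50. ]
```

View pics/c1.png

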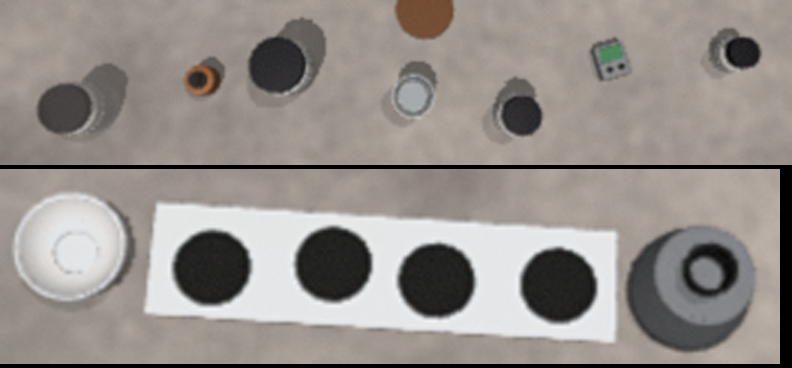

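View pics/c2.png

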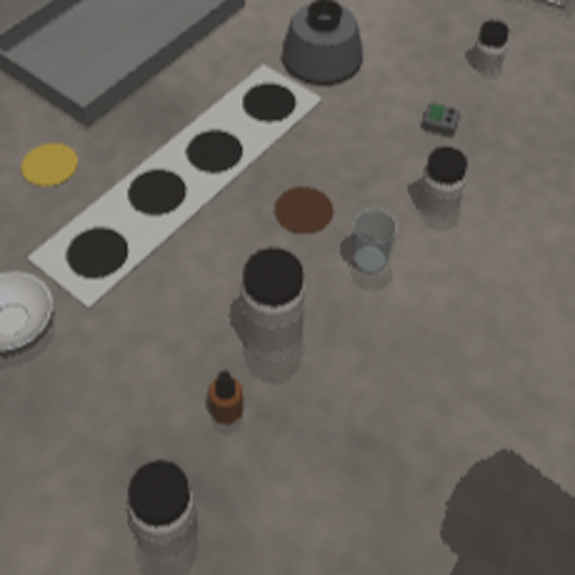

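The four black-capped white bottles are confirmed: smallest at the far right, second at (356,287). The two big ones are at (246,265) and (150,284). Triangulating both views settles heights and order.

Run:
```python
from h import *
t=cv2.imread("pics/top0.png"); s=cv2.imread("pics/side0.png")
P={}
for n in("top","side"):
    m=eyes.camera_model(n);P[n]=m["K"]@np.c_[cv2.Rodrigues(m["rvec"])[0],m["tvec"]]
def topc(a,r1,b,r2,th=60,ths=50):
    ca,sa=dark(t,a,r1,th); cb,sb=dark(s,b,r2,ths)
    X=cv2.triangulatePoints(P["top"],P["side"],ca.reshape(2,1),cb.reshape(2,1)).ravel();X=X[:3]/X[3]
    print(a,b,sa,cb.round(1),sb,X.round(1),proj("top",X)-ca,proj("side",X)-cb)
for a,b in [((240,182),(259,241)),((281,181),(283,217)),((315,187),(306,200)),((356,188),(328,181))]: topc(a,16,b,15)
for a,b,h in [((149,284),(284,337),16),((246,264),(329,251),16),((357,287),(398,206),11),((457,258),(417,154),9)]: topc(a,16,b,h,75)
```

```text
(240, 182) (259, 241) [228 171  25  24 449] [258.9 240.7] [248 232  23  19 338] [653.5 149.    6.6] [0.12461755 0.23397141] [-0.26061217 -0.07633141]
(281, 181) (283, 217) [269 170  24  24 442] [282.6 216.4] [272 209  22  16 281] [656.5  60.5   6.4] [0.12107785 0.2302897 ] [-0.24454672 -0.06590159]
(315, 187) (306, 200) [303 175  25  24 440] [305.6 200.1] [295 193  22  15 250] [644.4 -15.5   6.4] [0.11705596 0.22603837] [-0.23171479 -0.05625317]
(356, 188) (328, 181) [344 177  24  23 430] [327.5 180.6] [318 174  20  14 218] [ 640.9 -105.7    5.8] [0.16752966 0.32841499] [-0.32280113 -0.07039538]
(149, 284) (284, 337) [138 274  23  21 388] [283.2 336.9] [272 325  24  25 472] [437.7 303.7  75.8] [0.05160639 0.100461  ] [-0.13072722 -0.02992541]
(246, 264) (329, 251) [234 252  25  25 493] [328.9 250.4] [318 240  23  22 414] [473.  120.2  91.2] [0.08627999 0.1717294 ] [-0.19337412 -0.03772946]
(357, 287) (398, 206) [348 279  18  17 248] [398.3 205.7] [391 199  15  14 170] [428.3 -94.3  59. ] [0.09553771 0.20064374] [-0.2043708  -0.02226775]
(457, 258) (417, 154) [450 252  15  14 173] [417.1 153.1] [412 149  11  10  86] [ 483.8 -306.1   43.2] [0.12022524 0.2553191 ] [-0.23255937 -0.02051218]
```

Triangulated cap heights put (246,265) as the 98 mm bottle (4) and (150,284) as the 82 mm one (3). Those heights run about 7 mm low because some cap side is included. Mixer is at y≈-210, so 4→y=-105, 3→y=-15, 2→y=60, 1→y=149. First I turn the tool so the jaws open along world x.

jog_arm(rows=[[[0,0,0],[0,0,10],8.5],[[0,0,0],[0,0,10],8.5],[[0,0,0],[0,0,10],8.5],[[0,0,0],[0,0,10],8.5],[[0,0,0],[0,0,10],8.5],[[0,0,0],[0,0,10],8.5],[[0,0,0],[0,0,8.4],8.5],[[0,0,0],[0,0,0],8.5]])

```text
clock: 1.5
position: [229.9, 581.1, 231.3]
ee_rot: [0.708, -0.706, -0.0, -0.0]
contact_force: [0.3, 0.4, -0.4]
gripper_width: 85.0
```

jog_arm(rows=[[[4.6,-2.4,0],[0,0,0],8.5],[[4.6,-2.4,0],[0,0,0],8.5],[[4.6,-2.4,0],[0,0,0],8.5],[[4.6,-2.4,0],[0,0,0],8.5],[[4.6,-2.4,0],[0,0,0],8.5],[[4.6,-2.4,0],[0,0,0],8.5],[[4.6,-2.4,0],[0,0,0],8.5],[[4.6,-2.4,0],[0,0,0],8.5],[[4.6,-2.4,0],[0,0,0],8.5],[[4.6,-2.4,0],[0,0,0],8.5]])

```text
clock: 2.75
position: [470.7, 119.7, 231.7]
ee_rot: [0.708, -0.706, 0.0, -0.001]
contact_force: [0.5, 0.6, -0.0]
gripper_width: 85.3
```

Run:
```python
from h import *
print(arm.read_state()["position"],arm.read_state()["ee_rot"])
m=eyes.camera_model("wrist")
im=eyes.get_image("wrist"); cv2.imwrite("pics/w1.png",im[:,:,::-1])
R=cv2.Rodrigues(m["rvec"])[0]; print("cam",-R.T@m["tvec"],R, m["K"][0])
for p in [(473,120,98),(473,120,83)]: print(proj("wrist",p,m))
```

```text
[470.69143356 119.67327488 231.73103219] [ 7.08287086e-01 -7.05924300e-01  1.68423491e-04 -5.08271334e-04]
cam [470.26290223  42.2362755  374.88100047] [[-9.99990429e-01 -4.37385540e-03 -1.06838973e-04]
 [-4.20859624e-03  9.54959846e-01  2.96705207e-01]
 [-1.19571874e-03  2.96702817e-01 -9.54969114e-01]] [292.16845718   0.         315.40238829]
[312.3050923  191.48290594]
[312.45364945 187.55563748]
```

View pics/w1.png

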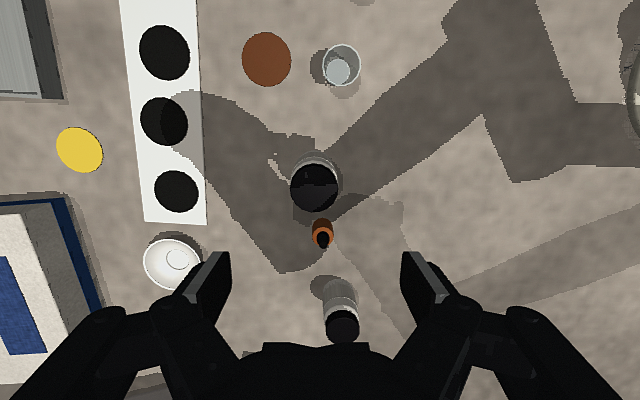

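Wrist view: bottle 4's cap is at about (314,187), with the prediction at (312,191), which agrees within ~2–3 mm. The amber vial is behind it at (322,234), clear of the jaws. I'll fit the cap rim for the y offset, and measure the pads from this view as a second opinion.

```bash
cat >> h.py <<'E'
from scipy.optimize import least_squares
def capfit(im,m,uv,h,d,x0,r=32,th=60,botz=15):
    """fit xy of a cap (cylinder, radius d/2-2, from h-15 to h) silhouette to dark blob outline"""
    u,v=map(int,uv); g=im.max(2).astype(np.uint8)
    mk=np.zeros(g.shape,np.uint8); mk[v-r:v+r,u-r:u+r]=(g[v-r:v+r,u-r:u+r]<th)*255
    n,l,s,c=cv2.connectedComponentsWithStats(mk); i=1+np.argmax(s[1:,4]); mk=(l==i).astype(np.uint8)*255
    ct=max(cv2.findContours(mk,cv2.RETR_EXTERNAL,cv2.CHAIN_APPROX_NONE)[0],key=cv2.contourArea)
    hull=cv2.convexHull(ct)
    M=cv2.moments(hull); cm=np.array([M["m10"],M["m01"]])/M["m00"]
    a=np.linspace(0,2*np.pi,60); rr=d/2-2 if botz else d/2
    def pc(p):
        pts=np.array([[p[0]+rr*np.cos(t),p[1]+rr*np.sin(t),z] for z in ((h,h-botz) if botz else (h,)) for t in a])
        q=cv2.projectPoints(pts,m["rvec"],m["tvec"],m["K"],None)[0].astype(np.float32)
        H=cv2.convexHull(q); M=cv2.moments(H); return np.array([M["m10"],M["m01"]])/M["m00"],M["m00"]
    o=least_squares(lambda p:pc(p)[0]-cm,x0,diff_step=1e-4)
    return o.x.round(1), "area obs/pred %.0f/%.0f"%(cv2.contourArea(hull),pc(o.x)[1])
E
python3 - <<'E'
from h import *
t=cv2.imread("pics/top0.png");w=cv2.imread("pics/w1.png");m=eyes.camera_model("wrist");mt=eyes.camera_model("top")
for th in (40,55,70): print("w b4",capfit(w,m,(314,187),98,52,(473,120),32,th))
for uv,p in [((165,52),(641,-105)),((164,121),(645,-15)),((176,191),(657,60))]:pass
for uv,p,r in [((165,52),(645,-15),32),((164,121),(657,60),32),((176,191),(654,149),28)]: print("w pad",capfit(w,m,uv,6,58,p,r,60,0))
for uv,p in [((240,182),(654,149)),((281,181),(657,60)),((315,187),(645,-15)),((356,188),(641,-105))]: print("t pad",capfit(t,mt,uv,6,58,p,17,70,0))
for uv,p,h,d in [((149,284),(438,304),82,46),((246,264),(473,120),98,52),((357,287),(428,-94),66,40),((457,258),(484,-306),50,34)]: print("t bot",capfit(t,mt,uv,h,d,p,16,75))
E
```

```text
w b4 (array([473.1, 113.9]), 'area obs/pred 1807/1920')
w b4 (array([473.1, 113.9]), 'area obs/pred 1836/1919')
w b4 (array([469. , 117.8]), 'area obs/pred 2764/1906')
w pad (array([644.2, -23. ]), 'area obs/pred 2128/2226')
w pad (array([656.4,  53. ]), 'area obs/pred 1758/1832')
w pad (array([654. , 141.5]), 'area obs/pred 1404/1482')
t pad (array([654.4, 149.6]), 'area obs/pred 440/533')
t pad (array([657.3,  61. ]), 'area obs/pred 428/525')
t pad (array([645.4, -15.2]), 'area obs/pred 432/524')
t pad (array([ 641.6, -105.2]), 'area obs/pred 423/519')
t bot (array([437.8, 303.9]), 'area obs/pred 366/468')
t bot (array([473.4, 120. ]), 'area obs/pred 471/543')
t bot (array([428.8, -93.9]), 'area obs/pred 228/286')
t bot (array([ 484.3, -305.9]), 'area obs/pred 154/208')
```

The wrist camera disagrees with the top and side views by 6–8 mm in y. The arm may still have been settling, so I'll retake it.

Run:
```python
from h import *
for k in range(2):
    s=arm.read_state(); print(s["clock"],s["position"],abs(s["joint_vel"]).max())
    m=eyes.camera_model("wrist"); im=eyes.get_image("wrist"); w=im
print("w b4",capfit(w,m,(314,187),98,52,(473,120),32,55))
for uv,p,r in [((165,52),(645,-15),32),((164,121),(657,60),32),((176,191),(654,149),28)]: print("w pad",capfit(w,m,uv,6,58,p,r,60,0))
R=cv2.Rodrigues(m["rvec"])[0]; print("cam",-R.T@m["tvec"])
cv2.imwrite("pics/w2.png",im[:,:,::-1])
```

```text
2.8 [472.10405806 115.82065937 231.55392084] 0.15984349264708445
2.85 [471.23392005 117.79176194 231.34666858] 0.06977237429682054
w b4 (array([471.7, 118.1]), 'area obs/pred 1836/1915')
w pad (array([643.5, -17.9]), 'area obs/pred 2114/2213')
w pad (array([655.5,  58.2]), 'area obs/pred 1754/1820')
w pad (array([652.7, 146.6]), 'area obs/pred 1402/1473')
cam [470.46091854  40.49595222 374.57667868]
```

The arm was indeed still settling, so I'll let it rest while going down part-way.

jog_arm(rows=[[[0,0,0],[0,0,0],8.5],[[0,0,0],[0,0,0],8.5],[[0,0,0],[0,0,0],8.5]])

```text
clock: 3.28
position: [469.7, 122.1, 231.4]
ee_rot: [0.708, -0.706, 0.0, -0.0]
contact_force: [0.6, 0.6, 0.2]
gripper_width: 84.8
```

Run:
```python
from h import *
s=arm.read_state(); print(s["clock"],s["position"],abs(s["joint_vel"]).max())
m=eyes.camera_model("wrist"); im=eyes.get_image("wrist"); w=im
print("w b4",capfit(w,m,(314,187),98,52,(473,120),32,55))
for uv,p,r in [((165,52),(645,-15),32),((164,121),(657,60),32),((176,191),(654,149),28)]: print("w pad",capfit(w,m,uv,6,58,p,r,60,0))
```

```text
3.275 [469.71721482 122.10962193 231.39833044] 0.00267001536176347
w b4 (array([471.8, 118.1]), 'area obs/pred 1846/1930')
w pad (array([643.6, -18. ]), 'area obs/pred 2140/2246')
w pad (array([655.3,  58.2]), 'area obs/pred 1764/1845')
w pad (array([652.8, 146.6]), 'area obs/pred 1410/1491')
```

Settled, the wrist and top views differ by a constant (-1.7,-2.8) mm, within calibration, so I'll use the mean. Now descending over bottle 4.

jog_arm(rows=[[[0.3,-0.3,0],[0,0,0],8.5],[[0,0,4.5],[0,0,0],8.5],[[0,0,4.5],[0,0,0],8.5],[[0,0,4.5],[0,0,0],8.5],[[0,0,3],[0,0,0],8.5],[[0,0,1.6],[0,0,0],8.5],[[0,0,0.5],[0,0,0],8.5],[[0,0,0],[0,0,0],8.5],[[0,0,0],[0,0,0],8.5],[[0,0,0],[0,0,0],8.5]])

```text
clock: 4.58
position: [473.4, 118.4, 46.1]
ee_rot: [0.707, -0.707, 0.0, -0.001]
contact_force: [0.0, -0.2, -0.2]
gripper_width: 85.3
```

Run:
```python
from h import *
s=arm.read_state(); print(s["clock"],s["position"],abs(s["joint_vel"]).max())
m=eyes.camera_model("wrist"); im=eyes.get_image("wrist"); cv2.imwrite("pics/w3.png",im[:,:,::-1])
print(proj("wrist",(472.6,119.1,98),m))
```

```text
4.575 [473.44786579 118.44751513  46.07214618] 0.003399518567958398
[315.64656207 325.41182022]
```

View pics/w3.png

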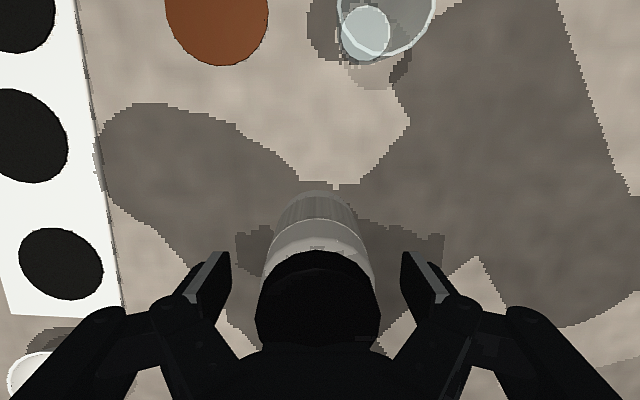

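Bottle 4's cap lies between the fingers, centred at about (317,310). Closing.

jog_arm(rows=[[[0,0,0],[0,0,0],3],[[0,0,0],[0,0,0],3],[[0,0,0],[0,0,0],3],[[0,0,0],[0,0,0],3],[[0,0,0],[0,0,0],3],[[0,0,0],[0,0,0],3],[[0,0,0],[0,0,0],3]])

```text
clock: 5.5
position: [473.0, 118.2, 45.9]
ee_rot: [0.707, -0.707, 0.0, 0.0]
contact_force: [-2.8, -0.3, 5.3]
gripper_width: 50.5
```

Run:
```python
from h import *
s=arm.read_state(); print(s["clock"],s["position"],s["gripper_width"],s["contact_force"])
im=eyes.get_image("top"); cv2.imwrite("pics/t1.png",im[:,:,::-1])
```

```text
5.5 [472.99295777 118.19804472  45.89590288] 50.47417122189403 [-2.78017568 -0.27093962  5.29590156]
```

Gripped at 50.5 mm. Lifting and carrying to the pad beside the mixer, target TCP (641,-107.5).

jog_arm(rows=[[[0,0,-1],[0,0,0],3],[[0,0,-3],[0,0,0],3],[[0,0,-3],[0,0,0],3],[[0,0,-3],[0,0,0],3],[[1,-0.8,0],[0,0,0],3],[[3,-2.2,0],[0,0,0],3],[[3,-2.2,0],[0,0,0],3],[[4,-3,0],[0,0,0],3],[[4,-3,0],[0,0,0],3],[[3,-2.2,0],[0,0,0],3]])

```text
clock: 6.8
position: [607.3, -64.1, 143.4]
ee_rot: [-0.707, 0.708, 0.001, -0.001]
contact_force: [0.3, 0.1, -1.6]
gripper_width: 50.4
```

jog_arm(rows=[[[3,-2.2,0],[0,0,0],3],[[1.5,-1.2,0],[0,0,0],3],[[0,0,0],[0,0,0],3],[[0,0,0],[0,0,0],3],[[0,0,0],[0,0,0],3],[[0,0,0],[0,0,0],3]])

```text
clock: 7.55
position: [640.8, -106.1, 145.5]
ee_rot: [0.708, -0.707, 0.0, -0.0]
contact_force: [0.6, -0.0, -1.0]
gripper_width: 50.7
```

Run:
```python
from h import *
s=arm.read_state(); print(s["clock"],s["position"],s["ee_rot"],s["gripper_width"],s["contact_force"])
im=eyes.get_image("side"); cv2.imwrite("pics/s1.png",cv2.resize(im[80:280,200:450,::-1],None,fx=2.5,fy=2.5))
```

```text
7.55 [ 640.82721595 -106.11134851  145.52438857] [ 7.07521367e-01 -7.06691947e-01  6.62665340e-06 -8.99244687e-05] 50.69738799412605 [ 0.60030004 -0.034873   -0.95567686]
```

View pics/s1.png

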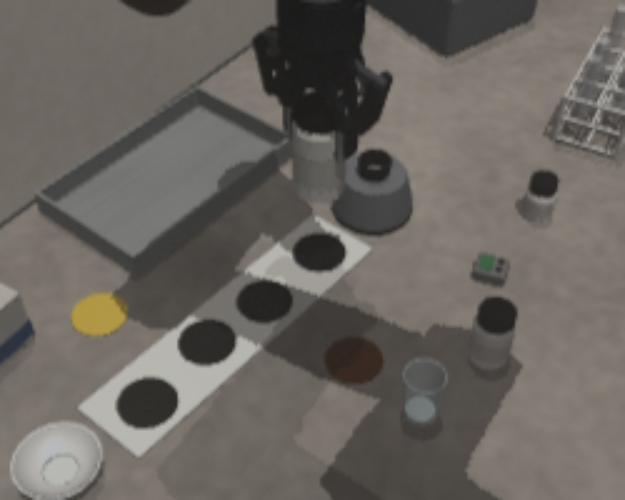

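jog_arm(rows=[[[0.14,0,2],[0,0,0],3],[[0,0,3],[0,0,0],3],[[0,0,2],[0,0,0],3],[[0,0,1],[0,0,0],3],[[0,0,0.6],[0,0,0],3],[[0,0,0.4],[0,0,0],3],[[0,0,0.2],[0,0,0],3],[[0,0,0],[0,0,0],3],[[0,0,0],[0,0,0],3]])

```text
clock: 8.72
position: [641.3, -108.2, 53.7]
ee_rot: [0.707, -0.707, 0.0, -0.0]
contact_force: [0.3, -0.4, -1.7]
gripper_width: 50.3
```

Run:
```python
from h import *
s=arm.read_state(); print(s["clock"],s["position"],s["gripper_width"],s["contact_force"],abs(s["joint_vel"]).max())
im=eyes.get_image("top"); cv2.imwrite("pics/t2.png",im[:,:,::-1])
m=eyes.camera_model("wrist");im=eyes.get_image("wrist"); cv2.imwrite("pics/w4.png",im[:,:,::-1])
```

```text
8.725 [ 641.31760145 -108.20874874   53.74346865] 50.26665547203729 [ 0.2927914  -0.37906246 -1.6899515 ] 0.001628011250552441
```

View pics/w4.png

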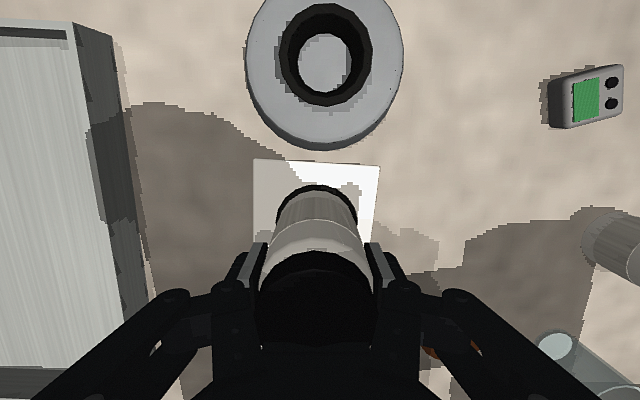

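The pad's rim shows as an even crescent in front of the bottle at (316,188), so it is centred. Lowering the last 1.6 mm, then releasing.

jog_arm(rows=[[[-0.07,0,0.08],[0,0,0],3],[[0,0,0.08],[0,0,0],3],[[0,0,0],[0,0,0],3],[[0,0,0],[0,0,0],3]])

```text
clock: 9.32
position: [641.1, -107.5, 52.0]
ee_rot: [0.707, -0.707, 0.0, -0.0]
contact_force: [-0.7, 0.1, 0.3]
gripper_width: 50.1
```

jog_arm(rows=[[[0,0,0],[0,0,0],5.5],[[0,0,0],[0,0,0],6.5],[[0,0,0],[0,0,0],8.5],[[0,0,0],[0,0,0],8.5],[[0,0,-2],[0,0,0],8.5],[[0,0,-4],[0,0,0],8.5],[[0,0,-6],[0,0,0],8.5],[[0,0,-4],[0,0,0],8.5]])

```text
clock: 10.32
position: [641.8, -107.6, 215.0]
ee_rot: [0.707, -0.707, 0.001, -0.001]
contact_force: [1.1, 0.2, -0.0]
gripper_width: 84.6
```

jog_arm(rows=[[[-4,2,0],[0,0,0],8.5],[[-5,2.5,0],[0,0,0],8.5],[[-5,2.5,0],[0,0,0],8.5],[[-5,2.5,0],[0,0,0],8.5],[[-5,2.5,0],[0,0,0],8.5],[[-5,2.5,0],[0,0,0],8.5],[[-5,2.5,0],[0,0,0],8.5],[[-4,2,0],[0,0,0],8.5],[[-3,1.3,0],[0,0,0],8.5],[[0,0,0],[0,0,0],8.5]])

```text
clock: 11.58
position: [437.2, 304.2, 211.8]
ee_rot: [0.708, -0.706, -0.0, -0.0]
contact_force: [-0.0, -0.2, -0.3]
gripper_width: 85.0
```

jog_arm(rows=[[[0,0,0],[0,0,0],8.5],[[0,0,0],[0,0,0],8.5],[[0,0,0],[0,0,0],8.5]])

```text
clock: 11.95
position: [438.4, 301.7, 211.8]
ee_rot: [-0.707, 0.708, -0.0, 0.0]
contact_force: [-0.4, -0.6, -0.2]
gripper_width: 85.0
```

Run:
```python
from h import *
s=arm.read_state(); print(s["clock"],s["position"],s["gripper_width"],abs(s["joint_vel"]).max())
m=eyes.camera_model("wrist");im=eyes.get_image("wrist"); cv2.imwrite("pics/w5.png",im[:,:,::-1])
t=eyes.get_image("top"); cv2.imwrite("pics/t3.png",t[:,:,::-1])
mt=eyes.camera_model("top")
print("pred b3 wrist",proj("wrist",(437,303,82),m))
print("b4 on pad px",proj("top",(641,-106.6,104)))
print("t b4",capfit(t,mt,proj("top",(641,-106.6,104)),104,52,(641,-107),17,60))
```

```text
11.95 [438.3590742  301.71064102 211.75716825] 84.9876307953669 0.00237997688748079
pred b3 wrist [315.93112712 193.6364488 ]
b4 on pad px [363.31377386 176.88236267]
t b4 (array([ 642. , -104.6]), 'area obs/pred 392/497')
```

View pics/w5.png

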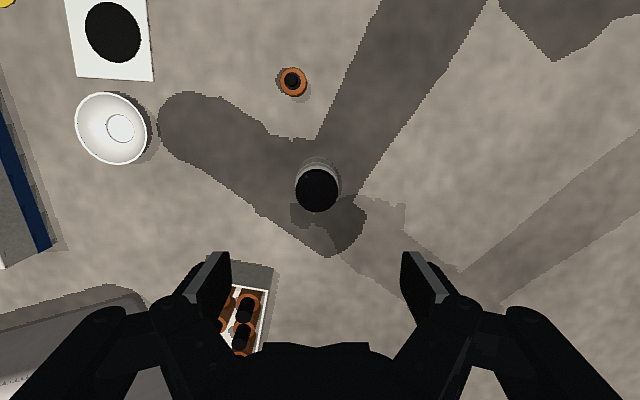

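View pics/t3.png

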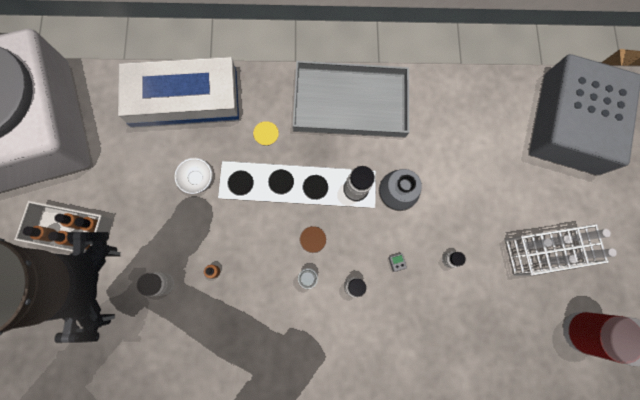

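Bottle 4 stands at (642.0,-104.6) in the top view, against pad (641.6,-105.2), so it is centred. Wrist view: bottle 3's cap is at (317,190), with nothing close beside it. Refine.

Run:
```python
from h import *
w=cv2.imread("pics/w5.png"); m=eyes.camera_model("wrist")
for th in(25,35,45): print(capfit(w,m,(317,190),82,46,(438,303),30,th))
```

```text
(array([436.5, 301.6]), 'area obs/pred 1393/1524')
(array([436.5, 301.6]), 'area obs/pred 1408/1524')
(array([436.6, 301.8]), 'area obs/pred 1425/1523')
```

jog_arm(rows=[[[-0.1,0.14,0],[0,0,0],8.5],[[0,0,4.5],[0,0,0],8.5],[[0,0,4.5],[0,0,0],8.5],[[0,0,4],[0,0,0],8.5],[[0,0,3],[0,0,0],8.5],[[0,0,1.4],[0,0,0],8.5],[[0,0,0.4],[0,0,0],8.5],[[0,0,0],[0,0,0],8.5],[[0,0,0],[0,0,0],8.5],[[0,0,0],[0,0,0],8.5]])

```text
clock: 13.3
position: [436.9, 303.9, 34.6]
ee_rot: [0.707, -0.707, -0.0, -0.001]
contact_force: [0.7, -0.5, 0.1]
gripper_width: 85.1
```

jog_arm(rows=[[[0,0,0],[0,0,0],2.5],[[0,0,0],[0,0,0],2.5],[[0,0,0],[0,0,0],2.5],[[0,0,0],[0,0,0],2.5],[[0,0,0],[0,0,0],2.5],[[0,0,0],[0,0,0],2.5],[[0,0,0],[0,0,0],2.5],[[0,0,0],[0,0,0],2.5]])

```text
clock: 14.3
position: [436.9, 303.7, 34.3]
ee_rot: [0.707, -0.707, 0.0, -0.0]
contact_force: [0.2, 0.5, 5.5]
gripper_width: 44.3
```

jog_arm(rows=[[[0,0,-1],[0,0,0],2.5],[[0,0,-3],[0,0,0],2.5],[[0,0,-3],[0,0,0],2.5],[[0,0,-1],[0,0,0],2.5],[[1,-0.6,0],[0,0,0],2.5],[[3,-2,0],[0,0,0],2.5],[[4,-2.6,0],[0,0,0],2.5],[[4,-2.6,0],[0,0,0],2.5],[[4,-2.6,0],[0,0,0],2.5],[[4,-2.6,0],[0,0,0],2.5]])

```text
clock: 15.55
position: [566.2, 101.0, 111.6]
ee_rot: [-0.707, 0.707, 0.001, -0.002]
contact_force: [-0.1, 0.3, -1.8]
gripper_width: 44.0
```

jog_arm(rows=[[[4,-2.6,0],[0,0,0],2.5],[[4,-2.6,0],[0,0,0],2.5],[[3,-2,0],[0,0,0],2.5],[[1,-0.56,0],[0,0,0],2.5],[[0,0,0],[0,0,0],2.5],[[0,0,0],[0,0,0],2.5],[[0,0,0],[0,0,0],2.5],[[0,0,0],[0,0,0],2.5]])

```text
clock: 16.55
position: [644.0, -15.6, 114.0]
ee_rot: [0.708, -0.707, 0.0, -0.0]
contact_force: [-0.1, -0.8, -1.4]
gripper_width: 44.3
```

jog_arm(rows=[[[0,-0.05,2],[0,0,0],2.5],[[0,0,2.5],[0,0,0],2.5],[[0,0,1.3],[0,0,0],2.5],[[0,0,0.7],[0,0,0],2.5],[[0,0,0.4],[0,0,0],2.5],[[0,0,0.2],[0,0,0],2.5],[[0,0,0.1],[0,0,0],2.5],[[0,0,0],[0,0,0],2.5],[[0,0,0],[0,0,0],2.5],[[0,0,0],[0,0,0],2.5]])

```text
clock: 17.8
position: [644.8, -16.5, 41.9]
ee_rot: [0.707, -0.707, 0.0, -0.0]
contact_force: [-0.1, 0.3, -2.1]
gripper_width: 44.3
```

Run:
```python
from h import *
s=arm.read_state(); print(s["clock"],s["position"])
im=eyes.get_image("side"); cv2.imwrite("pics/s2.png",cv2.resize(im[120:280,230:430,::-1],None,fx=3,fy=3))
```

```text
17.8 [644.83530479 -16.46369406  41.8735514 ]
```

View pics/s2.png

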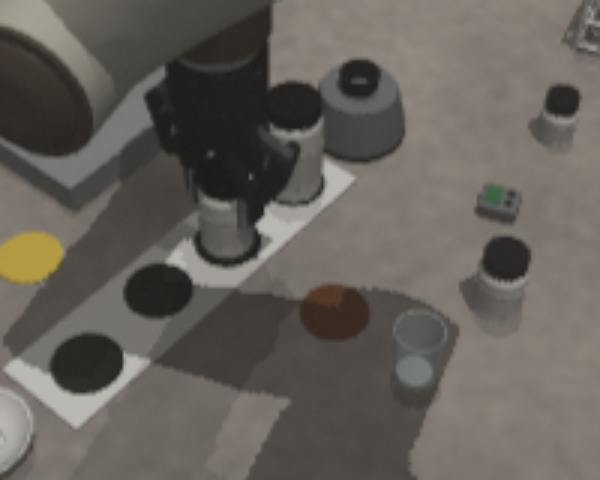

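Bottle 3 hovers over pad c with an even rim around it, and bottle 4 is upright and centred. Lowering 1.5 mm and releasing.

jog_arm(rows=[[[0,0.03,0.08],[0,0,0],2.5],[[0,0,0.08],[0,0,0],2.5],[[0,0,0],[0,0,0],2.5],[[0,0,0],[0,0,0],2.5]])

```text
clock: 18.35
position: [644.4, -16.5, 40.3]
ee_rot: [0.707, -0.707, 0.0, 0.0]
contact_force: [-0.1, 0.1, 0.3]
gripper_width: 44.8
```

jog_arm(rows=[[[0,0,0],[0,0,0],5],[[0,0,0],[0,0,0],6],[[0,0,0],[0,0,0],8.5],[[0,0,0],[0,0,0],8.5],[[0,0,0],[0,0,0],8.5],[[0,0,-2],[0,0,0],8.5],[[0,0,-4],[0,0,0],8.5],[[0,0,-6],[0,0,0],8.5],[[0,0,-5],[0,0,0],8.5]])

```text
clock: 19.48
position: [644.7, -16.5, 212.6]
ee_rot: [0.707, -0.707, 0.001, -0.001]
contact_force: [0.2, 1.1, 0.2]
gripper_width: 85.1
```

jog_arm(rows=[[[0.9,2.6,0],[0,0,0],8.5],[[1.6,4.4,0],[0,0,0],8.5],[[1.6,4.4,0],[0,0,0],8.5],[[1.6,4.4,0],[0,0,0],8.5],[[1.5,4,0],[0,0,0],8.5],[[0.6,1.9,0],[0,0,0],8.5],[[0,0,0],[0,0,0],8.5],[[0,0,0],[0,0,0],8.5],[[0,0,0],[0,0,0],8.5],[[0,0,0],[0,0,0],8.5]])

```text
clock: 20.72
position: [428.1, -94.3, 209.8]
ee_rot: [0.707, -0.707, -0.0, 0.0]
contact_force: [-0.7, -0.5, 0.1]
gripper_width: 85.1
```

Run:
```python
from h import *
s=arm.read_state(); print(s["clock"],s["position"],s["gripper_width"],abs(s["joint_vel"]).max())
m=eyes.camera_model("wrist");w=eyes.get_image("wrist"); cv2.imwrite("pics/w6.png",w[:,:,::-1])
t=eyes.get_image("top"); cv2.imwrite("pics/t4.png",t[:,:,::-1])
mt=eyes.camera_model("top")
p=proj("wrist",(428,-95,60),m);print(p)
for th in(25,35,45): print("w b2",capfit(w,m,p,66,40,(428,-95),28,th))
print("t b4",capfit(t,mt,proj("top",(641,-106.6,104)),104,52,(641,-107),17,60))
print("t b3",capfit(t,mt,proj("top",(645,-15,88)),88,46,(645,-15),15,60))
```

```text
20.725 [428.06309567 -94.28916093 209.79914719] 85.14247166506918 0.0048734993518107774
[314.55792176 186.4217393 ]
w b2 (array([428.4, -97.6]), 'area obs/pred 826/1043')
w b2 (array([426.9, -96.6]), 'area obs/pred 940/1041')
w b2 (array([426.7, -96.6]), 'area obs/pred 950/1041')
t b4 (array([ 642. , -104.6]), 'area obs/pred 390/497')
t b3 (array([645.4, -16. ]), 'area obs/pred 274/369')
```

View pics/w6.png

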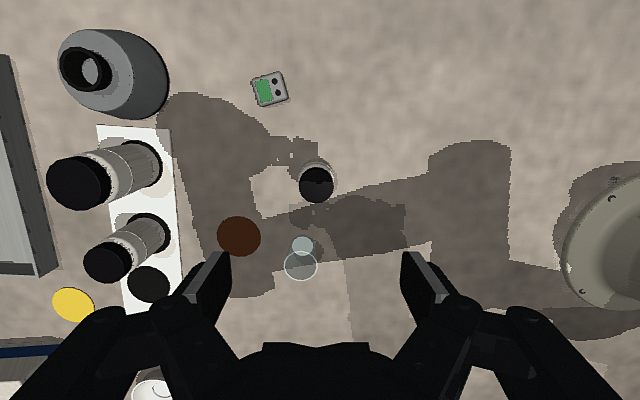

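View pics/t4.png

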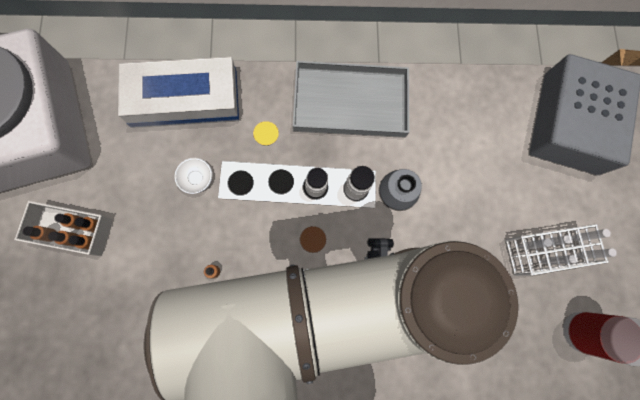

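Bottle 3 sits at (645.4,-16.0), pad (645.4,-15.2), fine. Bottle 2's cap is at (316,183) in the wrist view, about (427.8,-95.3); the beaker at (301,264) is well clear. Descending.

jog_arm(rows=[[[0.1,0.03,0],[0,0,0],8.5],[[0,0,4.5],[0,0,0],8.5],[[0,0,4.5],[0,0,0],8.5],[[0,0,4.5],[0,0,0],8.5],[[0,0,3.2],[0,0,0],8.5],[[0,0,1.6],[0,0,0],8.5],[[0,0,0.5],[0,0,0],8.5],[[0,0,0],[0,0,0],8.5],[[0,0,0],[0,0,0],8.5],[[0,0,0],[0,0,0],8.5]])

```text
clock: 22.08
position: [427.7, -95.5, 22.8]
ee_rot: [0.707, -0.707, 0.001, -0.001]
contact_force: [-0.2, -0.2, 0.3]
gripper_width: 85.1
```

jog_arm(rows=[[[0,0,0],[0,0,0],2],[[0,0,0],[0,0,0],2],[[0,0,0],[0,0,0],2],[[0,0,0],[0,0,0],2],[[0,0,0],[0,0,0],2],[[0,0,0],[0,0,0],2],[[0,0,0],[0,0,0],2],[[0,0,0],[0,0,0],2],[[0,0,0],[0,0,0],2]])

```text
clock: 23.2
position: [427.4, -95.5, 22.6]
ee_rot: [0.707, -0.707, 0.0, -0.0]
contact_force: [-1.1, 0.3, 5.0]
gripper_width: 37.9
```

jog_arm(rows=[[[0,0,-1],[0,0,0],2],[[0,0,-3],[0,0,0],2],[[0,0,-4],[0,0,0],2],[[0,0,-2],[0,0,0],2],[[-0.8,-1.2,0],[0,0,0],2],[[-2,-3,0],[0,0,0],2],[[-2.6,-3.8,0],[0,0,0],2],[[-2.6,-3.8,0],[0,0,0],2],[[-2.6,-3.8,0],[0,0,0],2],[[-2.3,-3.4,0],[0,0,0],2]])

```text
clock: 24.45
position: [618.2, 35.0, 120.1]
ee_rot: [0.707, -0.707, -0.001, 0.001]
contact_force: [0.8, -0.0, -0.4]
gripper_width: 37.8
```

jog_arm(rows=[[[-2,-3,0],[0,0,0],2],[[-0.6,-0.9,0],[0,0,0],2],[[0,0,0],[0,0,0],2],[[0,0,0],[0,0,0],2],[[0,0,0],[0,0,0],2],[[0,0,0],[0,0,0],2]])

```text
clock: 25.2
position: [655.8, 59.1, 122.6]
ee_rot: [-0.707, 0.707, -0.0, 0.0]
contact_force: [-1.0, -0.1, -0.9]
gripper_width: 38.0
```

jog_arm(rows=[[[-0.03,-0.04,2],[0,0,0],2],[[0,0,3],[0,0,0],2],[[0,0,2],[0,0,0],2],[[0,0,1.2],[0,0,0],2],[[0,0,0.6],[0,0,0],2],[[0,0,0.3],[0,0,0],2],[[0,0,0.1],[0,0,0],2],[[0,0,0],[0,0,0],2],[[0,0,0],[0,0,0],2],[[0,0,0],[0,0,0],2]])

```text
clock: 26.45
position: [656.6, 59.9, 30.4]
ee_rot: [0.707, -0.707, 0.0, -0.0]
contact_force: [-0.1, 0.1, 0.0]
gripper_width: 38.0
```

jog_arm(rows=[[[0.05,0.02,0.09],[0,0,0],2],[[0,0,0.09],[0,0,0],2],[[0,0,0],[0,0,0],2],[[0,0,0],[0,0,0],2]])

```text
clock: 26.95
position: [656.3, 59.3, 28.7]
ee_rot: [0.707, -0.707, 0.0, 0.0]
contact_force: [-1.2, 0.1, 3.4]
gripper_width: 37.9
```

Run:
```python
from h import *
s=arm.read_state(); print(s["clock"],s["position"],s["contact_force"])
im=eyes.get_image("side"); cv2.imwrite("pics/s3.png",cv2.resize(im[120:280,230:430,::-1],None,fx=3,fy=3))
```

```text
26.95 [656.31433091  59.27195191  28.69594037] [-1.17151938  0.06704805  3.36654246]
```

View pics/s3.png

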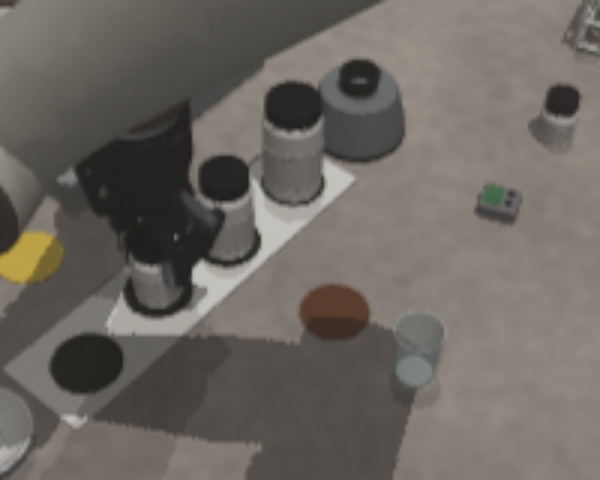

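Bottle 2 touches down on pad b, centred. Releasing, then over to bottle 1.

jog_arm(rows=[[[0,0,0],[0,0,0],4.5],[[0,0,0],[0,0,0],5.5],[[0,0,0],[0,0,0],8.5],[[0,0,0],[0,0,0],8.5],[[0,0,0],[0,0,0],8.5],[[0,0,-2],[0,0,0],8.5],[[0,0,-4],[0,0,0],8.5],[[0,0,-6],[0,0,0],8.5],[[0,0,-5],[0,0,0],8.5]])

```text
clock: 28.12
position: [656.6, 59.3, 200.8]
ee_rot: [0.707, -0.707, 0.0, -0.001]
contact_force: [0.7, 0.3, -0.1]
gripper_width: 85.0
```

jog_arm(rows=[[[2.6,1.3,0],[0,0,0],8.5],[[4.5,2,0],[0,0,0],8.5],[[4.5,2,0],[0,0,0],8.5],[[4.5,2,0],[0,0,0],8.5],[[4.5,2,0],[0,0,0],8.5],[[4.5,2,0],[0,0,0],8.5],[[4.5,2,0],[0,0,0],8.5],[[4.5,2,0],[0,0,0],8.5],[[2.5,2,0],[0,0,0],8.5],[[0,0,0],[0,0,0],8.5]])

```text
clock: 29.38
position: [482.0, -308.2, 198.4]
ee_rot: [-0.706, 0.708, 0.0, -0.0]
contact_force: [1.3, 0.6, -0.4]
gripper_width: 85.3
```

jog_arm(rows=[[[0,0,0],[0,0,0],8.5],[[0,0,0],[0,0,0],8.5],[[0,0,0],[0,0,0],8.5]])

```text
clock: 29.75
position: [483.9, -306.0, 198.3]
ee_rot: [0.708, -0.707, 0.0, -0.0]
contact_force: [-0.3, 0.9, -0.0]
gripper_width: 85.1
```

Run:
```python
from h import *
s=arm.read_state(); print(s["clock"],s["position"],s["gripper_width"],abs(s["joint_vel"]).max())
m=eyes.camera_model("wrist");w=eyes.get_image("wrist"); cv2.imwrite("pics/w7.png",w[:,:,::-1])
t=eyes.get_image("top"); cv2.imwrite("pics/t5.png",t[:,:,::-1])
mt=eyes.camera_model("top")
p=proj("wrist",(483.5,-307,44),m);print(p)
for th in(25,35,45): print("w b1",capfit(w,m,p,50,34,(484,-307),26,th))
print("t b2",capfit(t,mt,proj("top",(657,60,72)),72,40,(657,60),14,60))
print("t b3",capfit(t,mt,proj("top",(645,-15,88)),88,46,(645,-15),15,60))
```

```text
29.75 [ 483.94919245 -305.96138979  198.29840462] 85.0765230800477 0.0049537219165303095
[315.04573408 185.01846521]
w b1 (array([ 482.4, -308.8]), 'area obs/pred 616/719')
w b1 (array([ 482.2, -308.6]), 'area obs/pred 634/719')
w b1 (array([ 482.2, -308.7]), 'area obs/pred 636/719')
t b2 (array([656.6,  60.6]), 'area obs/pred 188/268')
t b3 (array([645.5, -16. ]), 'area obs/pred 274/369')
```

View pics/w7.png

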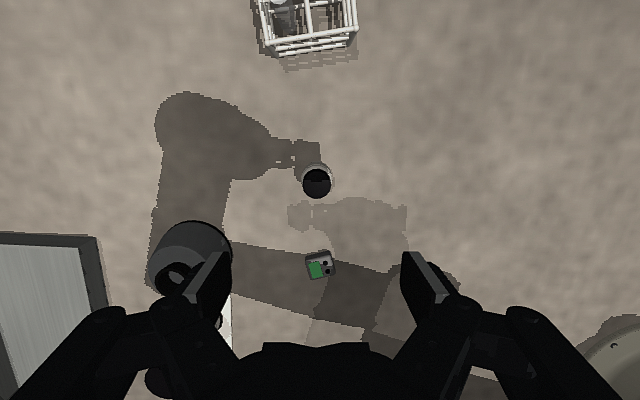

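View pics/t5.png

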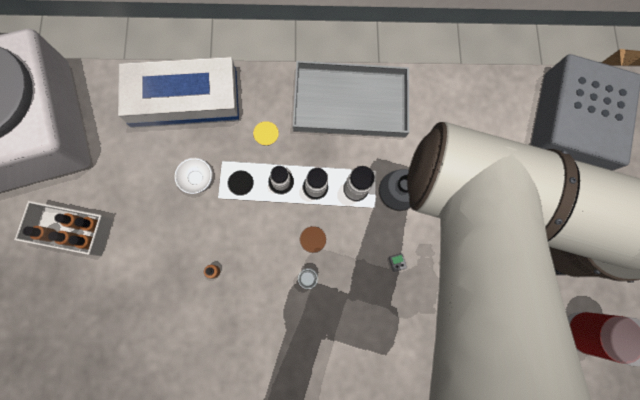

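Bottle 2 is centred (656.6,60.6 against 657.3,61.0). Bottle 1's cap is at (316,182) in the wrist view, about (483,-307.5), with nothing near. Descending.

jog_arm(rows=[[[0.12,0.09,0],[0,0,0],8.5],[[0,0,4.5],[0,0,0],8.5],[[0,0,4.5],[0,0,0],8.5],[[0,0,4.5],[0,0,0],8.5],[[0,0,3.2],[0,0,0],8.5],[[0,0,1.6],[0,0,0],8.5],[[0,0,0.5],[0,0,0],8.5],[[0,0,0],[0,0,0],8.5],[[0,0,0],[0,0,0],8.5],[[0,0,0],[0,0,0],8.5]])

```text
clock: 31.1
position: [483.1, -308.1, 11.4]
ee_rot: [0.707, -0.707, 0.001, -0.0]
contact_force: [-0.5, -0.1, -0.4]
gripper_width: 84.7
```

jog_arm(rows=[[[0,0,0],[0,0,0],1.5],[[0,0,0],[0,0,0],1.5],[[0,0,0],[0,0,0],1.5],[[0,0,0],[0,0,0],1.5],[[0,0,0],[0,0,0],1.5],[[0,0,0],[0,0,0],1.5],[[0,0,0],[0,0,0],1.5],[[0,0,0],[0,0,0],1.5],[[0,0,0],[0,0,0],1.5],[[0,0,0],[0,0,0],1.5]])

```text
clock: 32.35
position: [482.8, -308.1, 10.8]
ee_rot: [0.707, -0.707, 0.0, -0.0]
contact_force: [-0.9, 0.5, 5.6]
gripper_width: 31.7
```

jog_arm(rows=[[[0,0,-1],[0,0,0],1.5],[[0,0,-4],[0,0,0],1.5],[[0,0,-5],[0,0,0],1.5],[[0,0,-4],[0,0,0],1.5],[[-1.5,-0.6,0],[0,0,0],1.5],[[-4,-1.5,0],[0,0,0],1.5],[[-4.5,-1.7,0],[0,0,0],1.5],[[-4.5,-1.7,0],[0,0,0],1.5],[[-4.5,-1.7,0],[0,0,0],1.5],[[-4.5,-1.7,0],[0,0,0],1.5]])

```text
clock: 33.6
position: [570.8, -70.9, 148.9]
ee_rot: [0.707, -0.707, -0.001, 0.001]
contact_force: [-0.4, -0.7, 0.5]
gripper_width: 31.9
```

jog_arm(rows=[[[-4.5,-1.7,0],[0,0,0],1.5],[[-4.5,-1.7,0],[0,0,0],1.5],[[-4.5,-1.7,0],[0,0,0],1.5],[[-4.5,-1.7,0],[0,0,0],1.5],[[-3,-1,0],[0,0,0],1.5],[[-1.1,-0.4,0],[0,0,0],1.5],[[0,0,0],[0,0,0],1.5],[[0,0,0],[0,0,0],1.5],[[0,0,0],[0,0,0],1.5],[[0,0,0],[0,0,0],1.5]])

```text
clock: 34.85
position: [653.3, 147.3, 150.6]
ee_rot: [-0.707, 0.707, -0.0, 0.0]
contact_force: [-0.9, 0.2, -0.4]
gripper_width: 31.6
```

jog_arm(rows=[[[0,0,2.5],[0,0,0],1.5],[[0,0,4],[0,0,0],1.5],[[0,0,3],[0,0,0],1.5],[[0,0,1.8],[0,0,0],1.5],[[0,0,1],[0,0,0],1.5],[[0,0,0.5],[0,0,0],1.5],[[0,0,0.3],[0,0,0],1.5],[[0,0,0.1],[0,0,0],1.5],[[0,0,0],[0,0,0],1.5],[[0,0,0],[0,0,0],1.5]])

```text
clock: 36.1
position: [653.6, 148.2, 18.8]
ee_rot: [0.707, -0.707, 0.0, -0.0]
contact_force: [-0.5, 0.7, -0.2]
gripper_width: 31.9
```

jog_arm(rows=[[[0,0,0],[0,0,0],1.5]])

```text
clock: 36.22
position: [653.5, 148.2, 18.6]
ee_rot: [0.707, -0.707, 0.0, -0.0]
contact_force: [0.1, 0.2, -0.0]
gripper_width: 31.9
```

Run:
```python
from h import *
s=arm.read_state(); print(s["clock"],s["position"],s["contact_force"])
im=eyes.get_image("side"); cv2.imwrite("pics/s4.png",cv2.resize(im[120:280,230:430,::-1],None,fx=3,fy=3))
```

```text
36.225 [653.54606835 148.17225913  18.56537395] [ 0.1241431   0.22509018 -0.00623835]
```

View pics/s4.png

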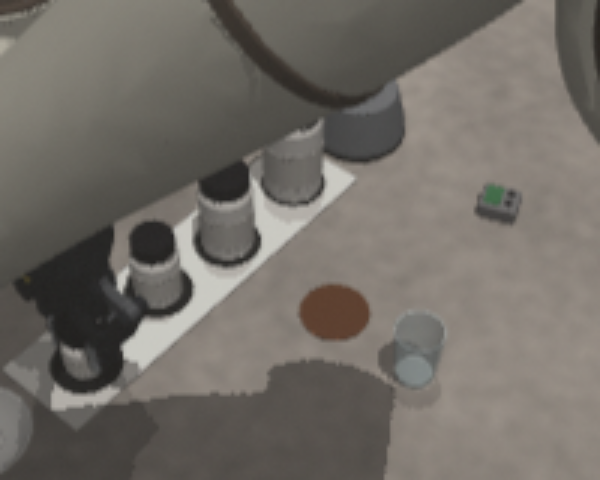

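Bottle 1 hovers centred over pad a; the others are standing and the beaker is unmoved. Lower 1.8 mm and release.

jog_arm(rows=[[[0.06,0,0.09],[0,0,0],1.5],[[0,0,0.09],[0,0,0],1.5],[[0,0,0],[0,0,0],1.5],[[0,0,0],[0,0,0],1.5]])

```text
clock: 36.78
position: [653.4, 147.5, 16.8]
ee_rot: [0.707, -0.707, 0.0, 0.0]
contact_force: [-1.7, -0.5, 2.5]
gripper_width: 31.7
```

jog_arm(rows=[[[0,0,0],[0,0,0],4],[[0,0,0],[0,0,0],5],[[0,0,0],[0,0,0],8.5],[[0,0,0],[0,0,0],8.5],[[0,0,0],[0,0,0],8.5],[[0,0,-2],[0,0,0],8.5],[[0,0,-4],[0,0,0],8.5],[[0,0,-6],[0,0,0],8.5],[[0,0,-5],[0,0,0],8.5],[[0,0,-3],[0,0,0],8.5]])

```text
clock: 38.02
position: [654.2, 147.8, 220.3]
ee_rot: [0.707, -0.707, 0.001, -0.002]
contact_force: [-0.6, 0.1, -0.5]
gripper_width: 85.1
```

jog_arm(rows=[[[-3,2.5,0],[0,0,0],8.5],[[-4,3.5,0],[0,0,0],8.5],[[-4,3.5,0],[0,0,0],8.5],[[-4,3.5,0],[0,0,0],8.5],[[-4,3.5,0],[0,0,0],8.5],[[-3,2,0],[0,0,0],8.5],[[0,0,0],[0,0,0],8.5],[[0,0,0],[0,0,0],8.5],[[0,0,0],[0,0,0],8.5],[[0,0,0],[0,0,0],8.5]])

```text
clock: 39.28
position: [468.9, 366.6, 216.5]
ee_rot: [-0.707, 0.708, 0.0, -0.0]
contact_force: [0.4, 0.0, 0.2]
gripper_width: 84.5
```

Run:
```python
from h import *
s=arm.read_state(); print(s["clock"],s["position"],s["contact_force"])
t=eyes.get_image("top"); cv2.imwrite("pics/t6.png",t[:,:,::-1]); mt=eyes.camera_model("top")
im=eyes.get_image("side"); cv2.imwrite("pics/s5.png",cv2.resize(im[120:280,230:430,::-1],None,fx=3,fy=3))
for n,p,h,d,r in [("b1",(654.4,149.6),56,34,13),("b2",(657.3,61),72,40,14),("b3",(645.4,-15.2),88,46,15),("b4",(641.6,-105.2),104,52,17)]:
    print(n,p,capfit(t,mt,proj("top",(*p,h)),h,d,p,r,60))
print([[round(d["position"][0]*640,1),round(d["position"][1]*400,1),d["conf"]] for d in nets.boxes_of("top","beaker_center")])
```

```text
39.275 [468.94621901 366.64866918 216.47040043] [0.36724057 0.04315103 0.16289416]
b1 (654.4, 149.6) (array([648.4, 145.7]), 'area obs/pred 302/189')
b2 (657.3, 61) (array([656.9,  60.7]), 'area obs/pred 192/268')
b3 (645.4, -15.2) (array([645.4, -15.9]), 'area obs/pred 278/369')
b4 (641.6, -105.2) (array([ 641.9, -104.5]), 'area obs/pred 397/497')
[[304.4, 279.3, 0.54]]
```

View pics/t6.png

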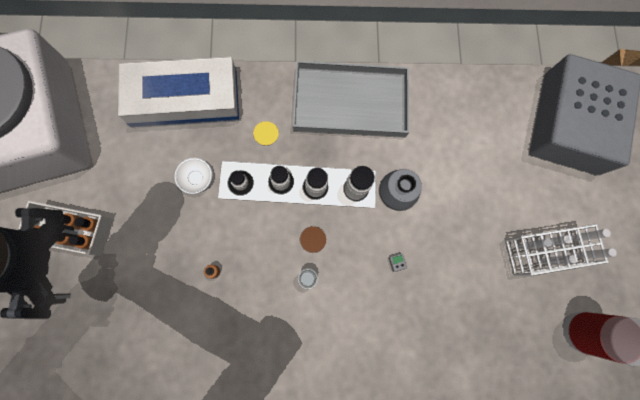

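View pics/s5.png

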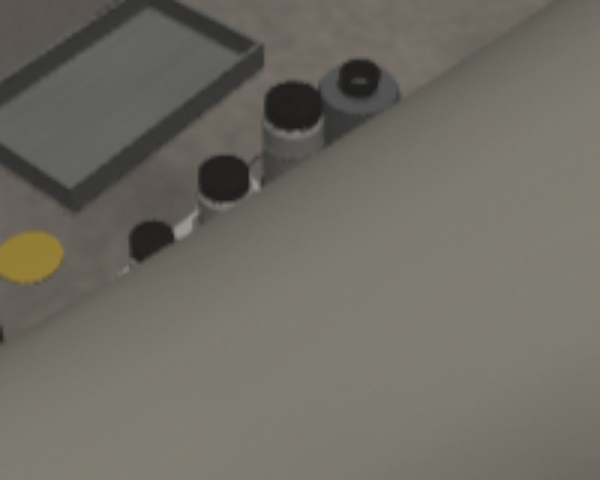

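Three bottles read within 1 mm of their pads. The bottle 1 fit merged cap with pad (area 302 against 189), so I'll check it in an enlarged crop.

Run:
```python
from h import *
t=cv2.imread("pics/t6.png"); mt=eyes.camera_model("top")
S=10; c=cv2.resize(t[160:205,215:295],None,fx=S,fy=S,interpolation=cv2.INTER_CUBIC)
c=np.clip(c.astype(float)*1.6,0,255).astype(np.uint8)
a=np.linspace(0,2*np.pi,50)
for p,h,d,col in [((654.4,149.6),6,58,(0,255,255)),((654.4,149.6),56,30,(0,255,0)),((654.4,149.6),6,34,(255,0,255))]:
    q=np.array([proj("top",(p[0]+d/2*np.cos(x),p[1]+d/2*np.sin(x),h)) for x in a])
    cv2.polylines(c,[((q-[215,160]+.5)*S).astype(int)],True,col,1)
cv2.imwrite("pics/c6.png",c)
```

```text
(no output)
```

View pics/c6.png

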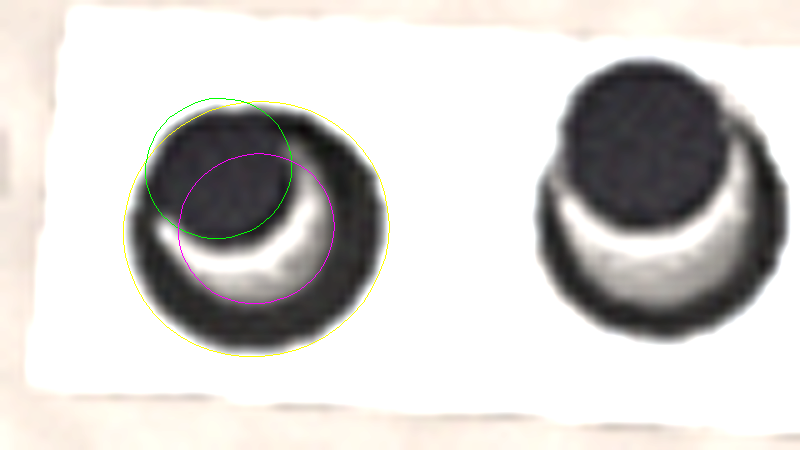

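Bottle 1's base outline matches the concentric circle drawn on pad a to about 1 mm, and it stands upright. The beaker is still at (308,279). Handing in.

```bash
python3 -c "
from bench import arm
print(arm.job_done(), arm.read_state()['clock'])"
```

```text
the job is handed in; nothing more can be done
the job is handed in; nothing more can be done
```

All four bottles stand on the pads in size order: the largest beside the mixer (pad at y≈-105), then the second largest, the second smallest, and the smallest at the dish end (y≈150). I handed the job in at about 39 s of the 96 s allowed.

- **Centring:** The final top view put the three larger bottles within 1 mm of their pad centres. The automatic fit for the smallest failed because its black cap merged with the dark pad. I checked that one against a circle drawn on an enlarged crop, and it looked centred to about 1 mm.
- **Placing and beaker:** All the bottles look upright. Contact forces read at the end of each move stayed under 6 N, and the gripper was clear at hand-in. The beaker stayed at about (308,279) in the top view.
- **Disagreements:** The wrist and top cameras differed by a steady 2–3 mm, so I averaged them. An earlier 6–8 mm gap arose because the arm was still settling when I took the picture. In the last side view the arm hid part of the row, so the final check rests on the top view.

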